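Close a tile stencilling frame and set its clamp knob

ROBOT

A 6-joint arm with a two-finger parallel gripper is mounted at the origin on a cart in front of the work surface, level with it; the furniture and walls round the work are solid. World frame = base frame: x ahead of the robot, y to its left, z up, the work surface at z = 0. Lengths are in m, angles in degrees, forces in N, time in s.
With the tool pointing down it reaches from about 0.375 to 0.9 m from the base axis. Payload 3.1 kg.
Tool frame: the origin (TCP) lies between the finger pads, 19 mm behind the fingertips; this is the grasp point; z points along the fingers, y is the line along which they close (so a half turn about z gives the same grasp; the last joint's range is limited). The gripper opens to 87 mm and grips with 3 to 60 N. Pads are 19 mm wide; open, the fingers measure 117 mm over their backs; the gripper's body (75 mm by 190 mm) begins 51 mm behind the grasp point.
Start: joints at [-75.774, 30.224, 82.088, -0, 67.689, -10.227], TCP at [0.259, -0.569, 0.241] pointing down, gripper open.
Joint ranges: [-176.69, 176.69], [-43.24, 126.21], [12.49, 139.97], [-82, 262], [0, 151.66], [-163.58, 163.58]. Speed limits (degrees/s): [159.86, 159.86, 180, 180, 180, 180].

INTERFACE

Orientations are given as a 3x3 rotation matrix whose columns are the frame's x, y, z axes.
In Python, from rig import read_state, capture, calibration, hand_in gives the robot as it stands.
- The arm moves only by the tool send_rows, never from a script. Its argument "plan" is a list of rows, each a list of 5 numbers: the closure in counts, from 0 (fully open) to 255 (shut), then the shift along the tool's x, y, z in m, then the turn about the tool's z in rad. A call has 1 to 20 rows; each row shifts and turns the commanded pose from where the row before left it, along the tool's axes as they then stand; what a row does not reach is not made up. A row lasts 1/12 s, in which the tool goes at most 41.7 mm and 7.16 degrees, less where a joint would pass 70% of its speed; a pose out of reach is approached as far as the arm can. A call is refused whole if a number of a shift passes 0.0417 or a number of a turn 0.125, either way. A call with a gripper value outside its range is refused whole. The fingers move at their own pace and stop on an object; the grip force is fixed at half the most. Time passes only in rows, so rows that do not move let the fingers close. It gives the time, the measured TCP pose, the force, the opening and the grip force at its end, in the units of the state.
- read_state(): the state, without advancing time (a new reading comes with each control period).
- capture(name): name is "scene" or "top" or "wrist"; returns (picture, depth): 420x560x3 uint8, blue, green, red; 420x560 float32, m along the optical axis (not along the pixel's ray), 0 where there is no reading.
- calibration(name): a dict with "fx", "fy", "cx", "cy" (pixels), "dist_coeffs" ([k1, k2, p1, p2, k3] as OpenCV has them; the pictures are not rectified), "xyz" and "rotation" of the camera in the world. Camera axes: x right, y down, z forward; pixel columns grow to the right and rows downward; lengths in m; the calibration is good to about 2 mm. A picture is of the moment at which its call begins: read the wrist's pose just before it. calibration takes no time and is no camera call; for the wrist camera it gives the pose at the moment of the call.
- hand_in(): hands the job in; it is judged then, once.
The state is a dict: "time_s": time; "joint_positions": joint angles; "qvel": joint speeds; "tau": joint torques, N m; "position": TCP position; "tcp_rot": TCP orientation; "force": force on the tool from outside, world axes, zero at the start; "moment": the same for the moment, N m; "opening": opening from 0.0 (shut) to 1.0 (fully open); "grasp_force": force on a finger pad.
Only numpy, scipy, OpenCV 4.12 (cv2) and the standard library are available. Lean on these libraries where they do the work, as an engineer would, in place of code of your own. Each camera call takes 0.05 s, during which the arm holds its last target. There are 200 camera calls.

TASK

Fold the stencil leaf of the little stencilling frame right over so that it lies flat across the test tile, laying it down gently. Then screw its knurled brass knob in (clockwise) until it bottoms out and back it off a quarter turn, so that the stencil is kept down but I can still slide the tile to its mark. Finish with the gripper still holding the knob there, without letting go, and leave the tile, the paint pots and the jars where they stand.

Things in the scene. Friction and masses are not known exactly. Their poses are not given: they have to be found in the camera images.
- frame: Stencilling frame, fixed to the table: an aluminium plate 84 (x) x 164 (y) x 12 mm on four feet, its top 40 mm above the table. Origin on the table under the middle of the tile nest; x across the frame, y along it towards the hinge, z up. At its -y end (62 mm from the origin) a brass threaded boss, at its +y end (50 mm) the hinge.
- leaf_hinge (a point): Middle of the leaf's hinge axis, 51.5 mm above the table; the axis runs along the frame's x. Its orientation is the frame's.
- leaf (a joint): Angle of the stencil leaf (rad): 0 shut, flat just above the tile, blue face up; grows as it opens, to 2.95 when folded back beyond the hinge, bare steel face up. A 3 mm plate 64 mm wide with a brass stencil, reaching 134 mm from the hinge axis, to the frame's -y when shut. The stiff hinge stays where it is left and takes up to about 5 N at the handle to swing.
- leaf_handle (a point): Grip point on the leaf's side handle, a black sleeve 12 mm thick and 56 mm long sticking out of the leaf's side edge along the frame's -x, parallel to the hinge axis and 112 mm from it, in the leaf's plane. The point is 62 mm from the leaf's middle line, 30 mm from the sleeve's outer end. Pinched from above, it can turn between the fingers as the leaf swings.
- screw (a joint): Turn of the clamp knob (rad): 0 screwed in fully, bottomed out; grows counter-clockwise (seen from over the knob) as it is backed off, to 5.0; a quarter turn is 1.57. It starts 2.2 to 4.0 rad out. Turning takes about 0.05 N m; it stays where it is left. At the bottom it meets a firm stop: turned further, it slips between the fingers.
- knob: Knurled brass knob with a white index line on top, 38 mm in diameter, 27 mm high, captive on the leaf's middle line 112 mm from the hinge axis, on its blue face. Origin on its axis, in the blue face when bottomed out; z points out of that face (up when the leaf is shut). Grip it 3 to 28 mm above the origin. It rises 6 mm per turn.
- knob_grip (a point): Point on the knob's axis 22 mm above the knob's origin, 75 mm above the table when the leaf is shut and the knob bottomed out: a good height for the gripper's TCP (fingertips then just clear the leaf).
- nest (a point): Middle of the tile's place on the frame's plate, 40 mm above the table.
- tile: Glaze test tile, cream with a teal glazed face, 50 x 50 x 9 mm, lying loose in the nest between two low brass fences. Origin in the middle of its underside.
- pot_red: Paint pot with a red lid, 62 mm in diameter, 68 mm high; origin at the middle of its underside.
- pot_teal: Teal paint pot with a red lid, 62 mm in diameter, 64 mm high; origin at the middle of its underside.
- jar_amber: Amber jar with a white lid, 43 mm in diameter, 39 mm high; origin at the middle of its underside.
- glaze_jar_0: Small rust-coloured jar with a white lid, 43 mm in diameter, 41 mm high; origin at the middle of its underside.

How it is judged:
By the outcome, as a careful person would: the job done as asked, in the order asked, and still so for the second after the job is handed in, while the arm keeps its last pose, push and grip.
It also fails if it takes over 69 s, if anything falls off the work surface, if the arm or the gripper's body presses on something with over 40 N, if the wrist force passes 120 N, or if a joint passes its speed limit or range.

## Working session

There is one attempt and no reset: what is moved stays moved. The work goes in short steps, Python scripts to look and compute and a tool call to move; the robot and the scene stay as the last step left them, time stands still between calls to the robot, and variables do not carry over. Pictures are saved under pics/ and viewed, at most 10 in all, crops included, and the job is handed in when it is done.

Besides the shell and the picture viewer there is one more tool, called as name(argument=value, ...), one argument or row to a line, values as JSON. send_rows: Moves the arm, as the interface text tells. Its arguments: {"type":"object","properties":{"plan":{"type":"array","items":{"type":"array","items":{"type":"number"}}}},"required":["plan"]}

```bash
mkdir -p pics
cat > h.py <<'E'
import numpy as np, cv2
from rig import *
np.set_printoptions(precision=4,suppress=True)
def grab(n,fn=None):
    c=calibration(n); im,d=capture(n)
    if fn: cv2.imwrite('pics/'+fn,im)
    return im,d,c
def K(c): return np.array([[c['fx'],0,c['cx']],[0,c['fy'],c['cy']],[0,0,1]])
def world(px,d,c):
    "pixels (N,2) with depth (N,) -> world"
    u=cv2.undistortPoints(np.float64(px).reshape(-1,1,2),K(c),np.array(c['dist_coeffs'])).reshape(-1,2)
    p=np.c_[u,np.ones(len(u))]*np.asarray(d).reshape(-1,1)
    return p@np.array(c['rotation']).T+np.array(c['xyz'])
def plane(px,z,c):
    o=np.array(c['xyz']); r=world(px,np.ones(len(px)),c)-o
    return o+r*((z-o[2])/r[:,2:3])
E
python3 - <<'E'
from h import *
for n in('scene','top'):
    im,d,c=grab(n,n+'0.png'); np.savez('/tmp/'+n,im=im,d=d); print(n,c['xyz'],np.array(c['rotation']))
s=read_state();print(s['position'],s['tcp_rot'],s['time_s'])
E
```

```text
scene [-0.0701  0.3936  0.8346] [[-0.6061 -0.5905  0.5329]
 [-0.7952  0.4365 -0.4208]
 [ 0.0159 -0.6788 -0.7342]]
top [ 0.4269 -0.0585  0.9119] [[-0.0028 -0.9953  0.0966]
 [-1.      0.003   0.0013]
 [-0.0016 -0.0966 -0.9953]]
[ 0.2586 -0.5683  0.2403] [[ 0.9103  0.414  -0.0005]
 [ 0.414  -0.9103  0.002 ]
 [ 0.0004 -0.002  -1.    ]] 0.1
```

View pics/scene0.png

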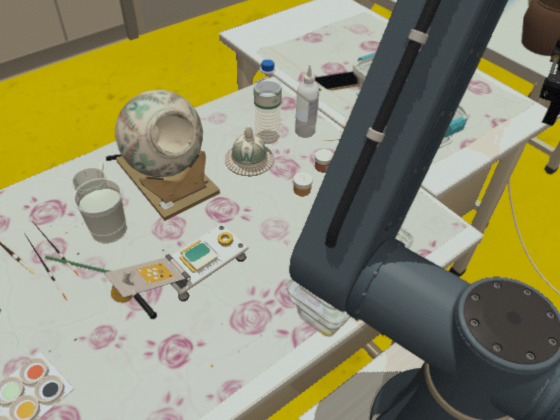

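View pics/top0.png

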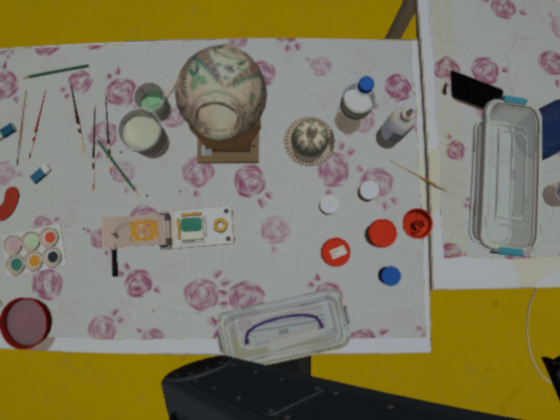

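The scene and top pictures show the frame with its y axis along world +y. The boss is at about (220,226) in the top view, the tile at (190,228), and the leaf is folded open to the left with its handle at (115,262). The pots and jars stand 200 mm or more to the right.

Run:
```python
from h import *
z=np.load('/tmp/top.npz');im,d=z['im'],z['d'];c=calibration('top')
hsv=cv2.cvtColor(im,cv2.COLOR_BGR2HSV)
v,u=np.mgrid[190:290,85:250]; px=np.c_[u.ravel(),v.ravel()]
W=world(px,d[v,u].ravel(),c)
H=W[:,2].reshape(v.shape); print('table',np.median(world([[150,300],[100,300],[200,270]],d[[300,300,270],[150,100,200]],c)[:,2]))
m=(abs(H-.040)<.004)&(u>168)
m=cv2.morphologyEx(m.astype(np.uint8),cv2.MORPH_OPEN,np.ones((3,3)))>0
P=W[m.ravel()];print('plate',m.sum(),cv2.minAreaRect(np.float32(P[:,:2])),np.median(P[:,2]))
def blob(name,mask):
    n,l,s,ce=cv2.connectedComponentsWithStats(mask.astype(np.uint8))
    for i in range(1,n):
        if s[i,4]>25:
            q=W[(l==i).ravel()];print(name,s[i],ce[i]+[85,190],'med',np.median(q,0),'rect',cv2.minAreaRect(np.float32(q[:,:2])))
h=hsv[190:290,85:250]
blob('teal',(h[...,0]>70)&(h[...,0]<100)&(h[...,1]>90))
blob('brass',(h[...,0]>12)&(h[...,0]<32)&(h[...,1]>110))
blob('dark',(h[...,2]<60))
cr=cv2.resize(im[195:285,90:250],None,fx=5,fy=5,interpolation=cv2.INTER_CUBIC);cv2.imwrite('pics/crop0.png',cr)
print(len(cr))
for q in([115,250],[115,262],[115,272],[108,220],[108,240],[160,220],[160,242],[220,226]): print(q,W[(q[1]-190)*165+q[0]-85])
```

```text
table -0.00032657712713923814
plate 1534 ((0.4924900233745575, 0.10838404297828674), (0.08329543471336365, 0.13901478052139282), 5.196784973144531) 0.039022859237582974
teal [ 97  28  19  13 227] [190.9692 224.1542] med [0.4973 0.127  0.0478] rect ((0.49731725454330444, 0.1273103952407837), (0.02594543807208538, 0.04009325057268143), 0.7649656534194946)
brass [96 23 20  3 37] [190.5676 213.8649] med [0.5194 0.1285 0.0436] rect ((0.5197960138320923, 0.12961122393608093), (0.0039281947538256645, 0.04156224802136421), 3.3280141353607178)
brass [92 29  3 20 38] [178.2368 228.3684] med [0.4881 0.1558 0.0437] rect ((0.48804864287376404, 0.15587696433067322), (0.041571054607629776, 0.0032711755484342575), 5.267477035522461)
brass [129  29  13  13  89] [219.9326 224.7865] med [0.4952 0.0649 0.0481] rect ((0.4951779246330261, 0.06459919363260269), (0.0259319469332695, 0.026567257940769196), 1.393139362335205)
brass [ 45  30  28  21 430] [143.6977 229.707 ] med [0.4841 0.2207 0.0725] rect ((0.4701184928417206, 0.10687145590782166), (0.33847206830978394, 0.048199791461229324), 83.4678955078125)
dark [ 27  60   6  26 111] [114.2162 263.1351] med [0.4145 0.2704 0.1034] rect ((0.41530853509902954, 0.2708921730518341), (0.05074560269713402, 0.008326008915901184), 5.583217620849609)
450
[115, 250] [0.4406 0.2699 0.1026]
[115, 262] [0.4165 0.2688 0.1035]
[115, 272] [0.3964 0.2686 0.1029]
[108, 220] [0.5013 0.286  0.104 ]
[108, 240] [0.4606 0.2837 0.106 ]
[160, 220] [0.5051 0.1915 0.0586]
[160, 242] [0.4585 0.1906 0.0583]
[220, 226] [0.4936 0.066  0.0385]
```

View pics/crop0.png

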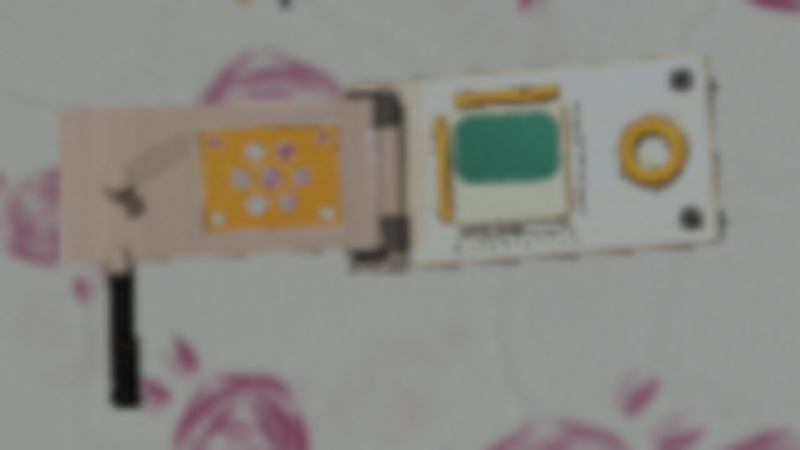

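The crop shows the leaf's steel face and the handle at (122,340). The boss is at (653,150) and the tile at (507,165). The frame yaw is about 5.2°, the origin about (0.490, 0.126), the handle about (0.414, 0.2705, 0.097), and the leaf about 2.72 rad open. I'll fly to a point above the handle.

send_rows(
  plan=[
    [0, 0, 0, 0, 0.112],
    [0, 0, 0, 0, 0.112],
    [0, 0, 0, 0, 0.112],
    [120, 0.0231, -0.041, 0, 0],
    [120, 0.0231, -0.041, 0, 0],
    [120, 0.0231, -0.041, 0, 0],
    [120, 0.0231, -0.041, 0, 0],
    [120, 0.0231, -0.041, 0, 0],
    [120, 0.0231, -0.041, 0, 0],
    [120, 0.0231, -0.041, 0, 0],
    [120, 0.0231, -0.041, 0, 0],
    [120, 0.0231, -0.041, 0, 0],
    [120, 0.0231, -0.041, 0, 0],
    [120, 0, -0.041, 0, 0],
    [120, 0, -0.041, 0, 0],
    [120, 0, -0.041, 0, 0],
    [120, 0, -0.041, 0, 0],
    [120, 0, -0.041, 0, 0],
    [120, 0, -0.041, 0, 0],
    [120, 0, -0.041, 0, 0],
  ],
)

```text
time_s: 1.77
position: [0.4027, 0.0988, 0.2412]
tcp_rot: [[0.996, 0.09, -0.0], [0.09, -0.996, 0.0], [-0.0, -0.0, -1.0]]
force: [0.9, 0.7, 0.2]
opening: 0.526
grasp_force: 0.0
```

send_rows(
  plan=[
    [120, 0, -0.041, 0.02, 0],
    [120, 0, -0.041, 0.02, 0],
    [120, 0, -0.041, 0.02, 0],
    [120, 0, 0, 0, 0],
    [120, 0, 0, 0, 0],
  ],
)

```text
time_s: 2.18
position: [0.3918, 0.2103, 0.1853]
tcp_rot: [[0.995, 0.096, -0.003], [0.096, -0.995, -0.001], [-0.003, 0.001, -1.0]]
force: [0.1, -0.6, 0.3]
opening: 0.53
grasp_force: 0.0
```

```bash
cat >> h.py <<'E'
O=np.array([.4899,.1264]);A=np.radians(5.2)
R2=np.array([[np.cos(A),-np.sin(A)],[np.sin(A),np.cos(A)]])
def toF(p): p=np.atleast_2d(p); return np.c_[(p[:,:2]-O)@R2,p[:,2]]
E
python3 - <<'E'
from h import *
s=read_state();print(s['time_s'],s['position'],s['tcp_rot'],s['joint_positions'],s['opening'],s['force'],toF(s['position'])*1e3)
im,d,c=grab('wrist','w0.png')
h=cv2.cvtColor(im,cv2.COLOR_BGR2HSV)
v,u=np.mgrid[0:420,0:560];W=world(np.c_[u.ravel(),v.ravel()],d.ravel(),c);F=toF(W)*1e3
m=(h[...,2]<50).ravel()&(abs(F[:,0]+64)<35)&(abs(F[:,1]-150)<30)&(F[:,2]>70)&(F[:,2]<125)
q=F[m];print(m.sum(),np.median(q,0),q.min(0),q.max(0),cv2.minAreaRect(np.float32(q[:,:2])))
E
```

```text
2.1833 [0.3918 0.2103 0.1853] [[ 0.9954  0.0958 -0.0032]
 [ 0.0958 -0.9954 -0.001 ]
 [-0.0033  0.0007 -1.    ]] [ 13.7802  21.8228 110.4725  -0.014   47.8955  98.2945] 0.529770291340646 [ 0.1318 -0.6288  0.2826] [[-90.1336  92.4671 185.3088]]
626 [-60.0902 151.561  104.6626] [-86.9304 148.0157 100.4485] [-34.9285 157.1209 107.1489] ((-60.928466796875, 152.60147094726562), (52.003662109375, 9.103405952453613), 0.08447311073541641)
```

View pics/w0.png

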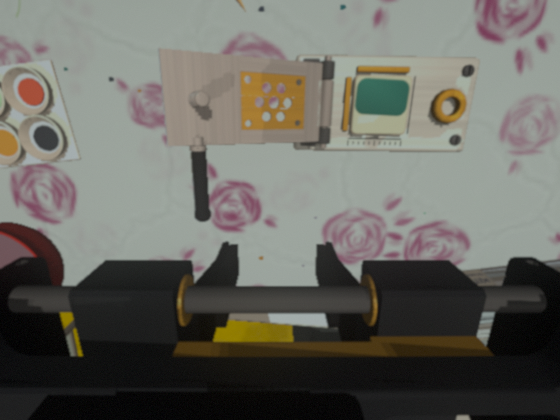

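The wrist view shows the handle at (200,185), clear of everything. In the frame it is at (-62, 152, 99) mm, so I'll move over it, descend and close.

send_rows(
  plan=[
    [120, 0.0094, -0.0198, 0, 0],
    [120, 0.0094, -0.0198, 0, 0],
    [120, 0.0094, -0.02, 0, 0],
    [120, 0, 0, 0.02, 0],
    [120, 0, 0, 0.02, 0],
    [120, 0, 0, 0.02, 0],
    [120, 0, 0, 0.012, 0],
    [120, 0, 0, 0, 0],
    [120, 0, 0, 0, 0],
  ],
)

```text
time_s: 2.98
position: [0.4168, 0.2693, 0.1147]
tcp_rot: [[0.996, 0.088, -0.0], [0.088, -0.996, -0.0], [-0.0, 0.0, -1.0]]
force: [1.0, -0.3, -0.1]
opening: 0.531
grasp_force: 0.0
```

Run:
```python
from h import *
s=read_state();print(s['time_s'],toF(s['position'])*1e3,s['tcp_rot'],s['force'])
im,d,c=grab('wrist','w1.png')
h=cv2.cvtColor(im,cv2.COLOR_BGR2HSV)
v,u=np.mgrid[0:420,0:560];W=world(np.c_[u.ravel(),v.ravel()],d.ravel(),c);F=toF(W)*1e3
m=(h[...,2]<50).ravel()&(abs(F[:,0]+50)<30)&(abs(F[:,1]-150)<15)&(F[:,2]>70)&(F[:,2]<115)
q=F[m];print(m.sum(),np.median(q,0),q.min(0),q.max(0),cv2.minAreaRect(np.float32(q[:,:2])))
```

```text
2.9833 [[-59.8449 148.9285 114.7367]] [[ 0.9961  0.088  -0.0002]
 [ 0.088  -0.9961 -0.0003]
 [-0.0002  0.0003 -1.    ]] [ 1.0094 -0.2622 -0.1254]
1035 [-52.4557 153.2654 104.7846] [-73.1752 148.6972 101.5771] [-34.2849 158.1867 107.0049] ((-53.730255126953125, 153.43885803222656), (38.892181396484375, 9.488935470581055), 0.014082766138017178)
```

View pics/w1.png

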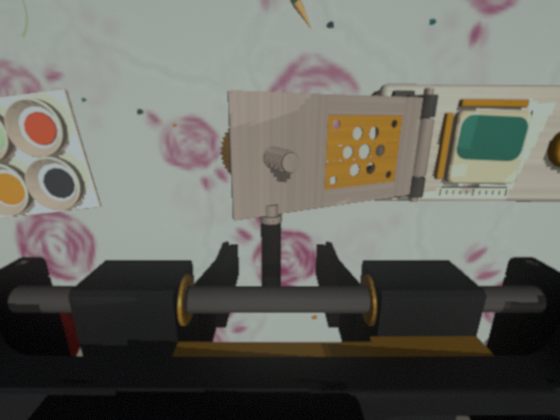

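The wrist view shows the handle at (271,250), just left of the middle between the fingers. I'll shift about 3 mm, lower and close.

send_rows(
  plan=[
    [120, -0.002, -0.003, 0.008, 0],
    [120, 0, 0, 0.008, 0],
    [120, 0, 0, 0, 0],
    [255, 0, 0, 0, 0],
    [255, 0, 0, 0, 0],
    [255, 0, 0, 0, 0],
    [255, 0, 0, 0, 0],
    [255, 0, 0, 0, 0],
    [255, 0, 0, 0, 0],
    [255, 0, 0, 0, 0],
  ],
)

```text
time_s: 3.87
position: [0.4138, 0.2728, 0.0984]
tcp_rot: [[0.996, 0.092, 0.0], [0.092, -0.996, -0.002], [-0.0, 0.002, -1.0]]
force: [1.9, -4.5, -0.6]
opening: 0.13
grasp_force: 29.9
```

Run:
```python
from h import *
s=read_state();f=toF(s['position'])[0]*1e3;print(s['time_s'],f,s['force'],s['opening'],s['grasp_force'])
h=np.array([50,51.5]);r=f[1:]-h;th=np.arctan2(r[1],-r[0]);print(np.hypot(*r),th)
t0=th;t=np.linspace(t0,0,41);p=np.c_[50-112*np.cos(t),51.5+112*np.sin(t)]
print(np.c_[-np.diff(p[:,0]),-np.diff(p[:,1])]/1e3)
```

```text
3.8667 [-62.529  152.6915  98.3535] [ 1.9385 -4.4702 -0.641 ] 0.12999822210396403 29.93725343607366
112.8751459663208 2.713549243296766
[[ 0.0034 -0.0068]
 [ 0.0038 -0.0066]
 [ 0.0043 -0.0063]
 [ 0.0047 -0.006 ]
 [ 0.0051 -0.0056]
 [ 0.0055 -0.0053]
 [ 0.0058 -0.0049]
 [ 0.0061 -0.0045]
 [ 0.0064 -0.0041]
 [ 0.0067 -0.0036]
 [ 0.0069 -0.0032]
 [ 0.0071 -0.0027]
 [ 0.0073 -0.0022]
 [ 0.0074 -0.0017]
 [ 0.0075 -0.0012]
 [ 0.0076 -0.0007]
 [ 0.0076 -0.0002]
 [ 0.0076  0.0003]
 [ 0.0075  0.0009]
 [ 0.0075  0.0014]
 [ 0.0074  0.0019]
 [ 0.0072  0.0024]
 [ 0.007   0.0028]
 [ 0.0068  0.0033]
 [ 0.0066  0.0038]
 [ 0.0063  0.0042]
 [ 0.006   0.0046]
 [ 0.0057  0.005 ]
 [ 0.0053  0.0054]
 [ 0.005   0.0057]
 [ 0.0046  0.0061]
 [ 0.0041  0.0064]
 [ 0.0037  0.0066]
 [ 0.0032  0.0069]
 [ 0.0028  0.0071]
 [ 0.0023  0.0072]
 [ 0.0018  0.0074]
 [ 0.0013  0.0075]
 [ 0.0008  0.0076]
 [ 0.0003  0.0076]]
```

Gripped. Now I'll swing the leaf along the arc.

send_rows(
  plan=[
    [255, 0, 0.0034, -0.0068, 0],
    [255, 0, 0.0038, -0.0066, 0],
    [255, 0, 0.0043, -0.0063, 0],
    [255, 0, 0.0047, -0.006, 0],
    [255, 0, 0.0051, -0.0056, 0],
    [255, 0, 0.0055, -0.0053, 0],
    [255, 0, 0.0058, -0.0049, 0],
    [255, 0, 0.0061, -0.0045, 0],
    [255, 0, 0.0064, -0.0041, 0],
    [255, 0, 0.0067, -0.0036, 0],
  ],
)

```text
time_s: 4.7
position: [0.4179, 0.2226, 0.1533]
tcp_rot: [[0.996, 0.089, -0.0], [0.089, -0.996, 0.003], [-0.0, -0.003, -1.0]]
force: [-2.2, 6.6, -0.7]
opening: 0.122
grasp_force: 30.0
```

send_rows(
  plan=[
    [255, 0, 0.0069, -0.0032, 0],
    [255, 0, 0.0071, -0.0027, 0],
    [255, 0, 0.0073, -0.0022, 0],
    [255, 0, 0.0074, -0.0017, 0],
    [255, 0, 0.0075, -0.0012, 0],
    [255, 0, 0.0076, -0.0007, 0],
    [255, 0, 0.0076, -0.0002, 0],
    [255, 0, 0.0076, 0.0003, 0],
    [255, 0, 0.0075, 0.0009, 0],
    [255, 0, 0.0075, 0.0014, 0],
  ],
)

```text
time_s: 5.53
position: [0.4241, 0.1486, 0.163]
tcp_rot: [[0.996, 0.09, -0.001], [0.09, -0.996, 0.002], [-0.001, -0.002, -1.0]]
force: [-2.3, 4.7, 4.0]
opening: 0.127
grasp_force: 30.0
```

```bash
cat > arc.py <<'E'
from h import *
import sys
n=int(sys.argv[1])
s=read_state();f=toF(s['position'])[0]*1e3;print(s['time_s'],f,s['force'],s['opening'],s['grasp_force'],s['tcp_rot'][0])
h=np.array([50,51.5]);r=f[1:]-h;th=np.arctan2(r[1],-r[0]);print(np.hypot(*r),th)
R=112; t=np.linspace(th,0,n+1);rr=np.linspace(np.hypot(*r),R,n+1)
p=np.c_[50-rr*np.cos(t),51.5+rr*np.sin(t)]
print(np.c_[-np.diff(p[:,0]),-np.diff(p[:,1])]/1e3)
E
python3 arc.py 26
```

```text
5.5333 [-63.5165  28.0868 162.9773] [-2.2628  4.7066  4.0135] 0.12667147733017123 29.993243403732777 [ 0.9959  0.09   -0.0007]
113.61058427715857 1.3767002061251117
[[0.0059 0.0014]
 [0.0058 0.0017]
 [0.0057 0.002 ]
 [0.0056 0.0023]
 [0.0054 0.0026]
 [0.0053 0.0029]
 [0.0051 0.0031]
 [0.0049 0.0034]
 [0.0048 0.0036]
 [0.0045 0.0039]
 [0.0043 0.0041]
 [0.0041 0.0043]
 [0.0039 0.0046]
 [0.0036 0.0047]
 [0.0034 0.0049]
 [0.0031 0.0051]
 [0.0028 0.0053]
 [0.0025 0.0054]
 [0.0022 0.0055]
 [0.0019 0.0056]
 [0.0016 0.0057]
 [0.0013 0.0058]
 [0.001  0.0059]
 [0.0007 0.0059]
 [0.0004 0.0059]
 [0.0001 0.0059]]
```

send_rows(
  plan=[
    [255, 0, 0.0059, 0.0014, 0],
    [255, 0, 0.0058, 0.0017, 0],
    [255, 0, 0.0057, 0.002, 0],
    [255, 0, 0.0056, 0.0023, 0],
    [255, 0, 0.0054, 0.0026, 0],
    [255, 0, 0.0053, 0.0029, 0],
    [255, 0, 0.0051, 0.0031, 0],
    [255, 0, 0.0049, 0.0034, 0],
    [255, 0, 0.0048, 0.0036, 0],
    [255, 0, 0.0045, 0.0039, 0],
    [255, 0, 0.0043, 0.0041, 0],
    [255, 0, 0.0041, 0.0043, 0],
    [255, 0, 0.0039, 0.0046, 0],
    [255, 0, 0, 0, 0],
  ],
)

```text
time_s: 6.7
position: [0.4296, 0.0825, 0.1207]
tcp_rot: [[0.996, 0.091, -0.004], [0.091, -0.996, -0.0], [-0.004, 0.0, -1.0]]
force: [-3.4, 0.8, -3.6]
opening: 0.124
grasp_force: 30.0
```

```bash
python3 arc.py 18
```

```text
6.7 [-64.0037 -38.2828 120.7249] [-3.3519  0.8432 -3.6302] 0.12367829950680483 29.993674904108047 [ 0.9959  0.0906 -0.0038]
112.18709142021355 0.6649871005879185
[[0.0025 0.0033]
 [0.0024 0.0034]
 [0.0022 0.0035]
 [0.0021 0.0036]
 [0.002  0.0036]
 [0.0018 0.0037]
 [0.0017 0.0038]
 [0.0016 0.0038]
 [0.0014 0.0039]
 [0.0013 0.0039]
 [0.0011 0.004 ]
 [0.001  0.004 ]
 [0.0008 0.0041]
 [0.0007 0.0041]
 [0.0005 0.0041]
 [0.0004 0.0041]
 [0.0002 0.0041]
 [0.0001 0.0041]]
```

send_rows(
  plan=[
    [255, 0, 0.0025, 0.0033, 0],
    [255, 0, 0.0024, 0.0034, 0],
    [255, 0, 0.0022, 0.0035, 0],
    [255, 0, 0.0021, 0.0036, 0],
    [255, 0, 0.002, 0.0036, 0],
    [255, 0, 0.0018, 0.0037, 0],
    [255, 0, 0.0017, 0.0038, 0],
    [255, 0, 0.0016, 0.0038, 0],
    [255, 0, 0.0014, 0.0039, 0],
    [255, 0, 0.0013, 0.0039, 0],
    [255, 0, 0.0011, 0.004, 0],
    [255, 0, 0.001, 0.004, 0],
    [255, 0, 0.0008, 0.0041, 0],
    [255, 0, 0.0007, 0.0035, 0],
    [255, 0, 0, 0, 0],
  ],
)

```text
time_s: 7.95
position: [0.4315, 0.0611, 0.0689]
tcp_rot: [[0.996, 0.091, -0.004], [0.091, -0.996, 0.001], [-0.004, -0.001, -1.0]]
force: [-3.4, 4.3, -3.9]
opening: 0.127
grasp_force: 30.0
```

```bash
python3 arc.py 10
```

```text
7.95 [-64.0878 -59.7403  68.8516] [-3.3977  4.3149 -3.8799] 0.12674411927098186 29.995633251965046 [ 0.9959  0.0909 -0.0038]
111.10361865154344 0.1568171449437697
[[0.0003 0.0017]
 [0.0003 0.0017]
 [0.0003 0.0017]
 [0.0003 0.0017]
 [0.0002 0.0017]
 [0.0002 0.0017]
 [0.0002 0.0017]
 [0.0002 0.0017]
 [0.0001 0.0018]
 [0.0001 0.0018]]
```

send_rows(
  plan=[
    [255, 0, 0.0003, 0.0017, 0],
    [255, 0, 0.0003, 0.0017, 0],
    [255, 0, 0.0003, 0.0017, 0],
    [255, 0, 0.0003, 0.0017, 0],
    [255, 0, 0.0002, 0.0017, 0],
    [255, 0, 0.0002, 0.0017, 0],
    [255, 0, 0.0001, 0.0015, 0],
    [255, 0, 0.0001, 0.001, 0],
    [255, 0, 0, 0.001, 0],
    [255, 0, 0, 0.001, 0],
    [255, 0, 0, 0.0008, 0],
    [255, 0, 0, 0.0006, 0],
    [255, 0, 0, 0, 0],
    [255, 0, 0, 0, 0],
  ],
)

```text
time_s: 9.12
position: [0.4316, 0.0601, 0.0549]
tcp_rot: [[0.996, 0.091, -0.002], [0.091, -0.996, 0.001], [-0.002, -0.001, -1.0]]
force: [-5.9, 9.8, 20.4]
opening: 0.125
grasp_force: 30.0
```

```bash
python3 arc.py 3
```

```text
9.1167 [-64.0489 -60.7359  54.8758] [-5.9152  9.8182 20.3844] 0.12498632273778387 30.00502916111145 [ 0.9959  0.0907 -0.002 ]
110.78729935499949 0.03047613135824351
[[0.0004 0.0011]
 [0.0004 0.0011]
 [0.0004 0.0011]]
```

The upward force is 20 N, so the leaf is on its stop. I'll relieve the push, open, rise and look.

send_rows(
  plan=[
    [255, 0, 0, -0.0015, 0],
    [255, 0, 0, -0.001, 0],
    [120, 0, 0, 0, 0],
    [120, 0, 0, 0, 0],
    [120, 0, 0, 0, 0],
    [120, 0, 0, 0, 0],
    [0, 0, 0, -0.02, 0],
    [0, 0, 0, -0.04, 0],
    [0, 0, 0, -0.04, 0],
    [0, -0.02, 0, -0.03, 0],
    [0, 0, 0, 0, 0],
    [0, 0, 0, 0, 0],
  ],
)

```text
time_s: 10.12
position: [0.4144, 0.0566, 0.1877]
tcp_rot: [[0.996, 0.09, 0.006], [0.09, -0.996, -0.001], [0.006, 0.002, -1.0]]
force: [-0.2, -0.4, 0.3]
opening: 0.8
grasp_force: 0.0
```

Run:
```python
from h import *
s=read_state();print(s['time_s'],toF(s['position'])*1e3,s['joint_positions'],s['force'],s['opening'])
im,d,c=grab('wrist','w2.png')
h=cv2.cvtColor(im,cv2.COLOR_BGR2HSV)
v,u=np.mgrid[0:420,0:560];W=world(np.c_[u.ravel(),v.ravel()],d.ravel(),c);F=toF(W)*1e3
H=h.reshape(-1,3)
def rep(n,m): q=F[m];print(n,m.sum(),np.median(q,0),np.percentile(q,2,axis=0),np.percentile(q,98,axis=0)) if m.sum() else print(n,0)
reg=(abs(F[:,0])<100)&(abs(F[:,1])<110)
blue=(H[:,0]>95)&(H[:,0]<130)&(H[:,1]>80)&reg&(F[:,2]>35)
rep('blue',blue)
q=F[blue];print(np.linalg.lstsq(np.c_[q[:,:2],np.ones(len(q))],q[:,2],rcond=None)[0])
kn=reg&(F[:,2]>70)&(F[:,2]<95)&(abs(F[:,1]+62)<30)&(abs(F[:,0])<30)
rep('knob',kn)
q=F[kn];t=q[q[:,2]>np.percentile(q[:,2],60)-1.5];print('top',cv2.minEnclosingCircle(np.float32(t[:,:2])),np.median(t,0))
rep('handle',(H[:,2]<50)&(F[:,0]<-40)&(F[:,0]>-95)&(abs(F[:,1]+62)<15)&(F[:,2]<80)&(F[:,2]>40))
```

```text
10.1167 [[-81.4849 -62.625  187.677 ]] [ -7.589   19.6639 114.139   -0.0326  45.8515  77.242 ] [-0.2215 -0.4443  0.2691] 0.7996950304718607
blue 5853 [ -6.9856 -24.7587  53.189 ] [-63.3514 -79.3323  51.4905] [ 31.2555  42.7324 286.6782]
[-1.9083 -0.1358 73.6888]
knob 1805 [  0.706  -59.5854  85.8982] [-16.2581 -76.1774  81.129 ] [ 17.2176 -42.9834  87.6197]
top ((0.48258304595947266, -59.76433181762695), 17.027782440185547) [  0.7042 -59.5966  86.12  ]
handle 467 [-62.7003 -59.2483  57.1065] [-87.0385 -63.8925  55.252 ] [-40.9548 -55.3635  58.8842]
```

View pics/w2.png

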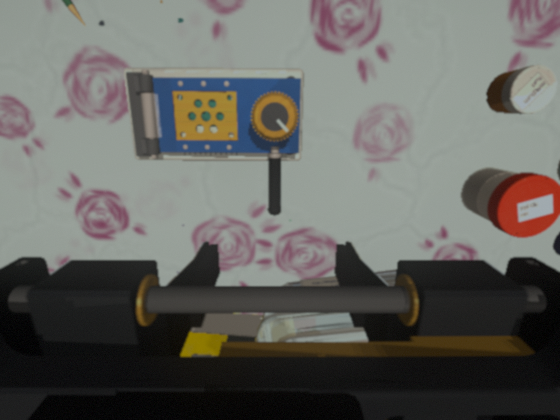

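The view shows the leaf shut, blue face up at z 53, with the knob at (275,117), its index line to the lower right, and the handle at (275,185). The knob is at frame (0.6, -60.3), top at 86. I'll unwind the wrist by about -4 rad so one stroke can screw it in.

send_rows(
  plan=[
    [0, 0, 0, 0, -0.12],
    [0, 0, 0, 0, -0.12],
    [0, 0, 0, 0, -0.12],
    [0, 0, 0, 0, -0.12],
    [0, 0, 0, 0, -0.12],
    [0, 0, 0, 0, -0.12],
    [0, 0, 0, 0, -0.12],
    [0, 0, 0, 0, -0.12],
    [0, 0, 0, 0, -0.12],
    [0, 0, 0, 0, -0.12],
    [0, 0, 0, 0, -0.12],
    [0, 0, 0, 0, -0.12],
    [0, 0, 0, 0, -0.12],
    [0, 0, 0, 0, -0.12],
    [0, 0, 0, 0, -0.12],
    [0, 0, 0, 0, -0.12],
    [0, 0, 0, 0, -0.12],
    [0, 0, 0, 0, -0.12],
    [0, 0, 0, 0, -0.12],
    [0, 0, 0, 0, -0.12],
  ],
)

```text
time_s: 11.83
position: [0.4134, 0.0569, 0.1841]
tcp_rot: [[-0.799, 0.601, -0.003], [0.601, 0.799, 0.0], [0.002, -0.002, -1.0]]
force: [-0.6, -0.2, 0.9]
opening: 1.003
grasp_force: 0.0
```

send_rows(
  plan=[
    [0, 0, 0, 0, -0.12],
    [0, 0, 0, 0, -0.12],
    [0, 0, 0, 0, -0.12],
    [0, 0, 0, 0, -0.12],
    [0, 0, 0, 0, -0.12],
    [0, 0, 0, 0, -0.12],
    [0, 0, 0, 0, -0.12],
    [0, 0, 0, 0, -0.12],
    [0, 0, 0, 0, -0.12],
    [0, 0, 0, 0, -0.12],
    [0, 0, 0, 0, -0.12],
    [0, 0, 0, 0, -0.12],
    [0, 0, 0, 0, -0.12],
    [0, 0, 0, 0, 0],
    [0, 0, 0, 0, 0],
  ],
)

```text
time_s: 13.08
position: [0.4133, 0.057, 0.1845]
tcp_rot: [[-0.617, -0.787, -0.002], [-0.787, 0.617, 0.0], [0.001, 0.002, -1.0]]
force: [0.5, -0.1, 0.3]
opening: 1.001
grasp_force: 0.0
```

```bash
cat > kn.py <<'E'
from h import *
s=read_state();R=np.array(s['tcp_rot']);f=toF(s['position'])[0]
print(s['time_s'],f*1e3,s['joint_positions'][[0,5]] if hasattr(s['joint_positions'],'shape') else s['joint_positions'],s['force'],s['moment'],s['opening'],s['grasp_force'],'yaw',np.degrees(np.arctan2(R[1,0],R[0,0])))
T=np.r_[O+R2@np.array([.0006,-.0603]),.0805]
print('to knob in tool axes',R.T@(T-np.array(s['position'])),'tilt',R[:,2])
E
python3 kn.py
```

```text
13.0833 [-82.546  -62.1359 184.5494] [  -7.5685 -149.4678] [ 0.4805 -0.1043  0.2526] [ 0.1683 -0.0769  0.0144] 1.001418243494074 0.0 yaw -128.09703931974684
to knob in tool axes [-0.0585 -0.0595  0.1039] tilt [-0.0023  0.0002 -1.    ]
```

send_rows(
  plan=[
    [0, -0.0195, -0.0199, 0, 0],
    [0, -0.0195, -0.0198, 0, 0],
    [0, -0.0195, -0.0198, 0, 0],
    [0, 0, 0, 0.025, 0],
    [0, 0, 0, 0.025, 0],
    [0, 0, 0, 0, 0],
    [0, 0, 0, 0, 0],
  ],
)

```text
time_s: 13.67
position: [0.4949, 0.0668, 0.1343]
tcp_rot: [[-0.616, -0.788, -0.005], [-0.788, 0.616, 0.0], [0.003, 0.004, -1.0]]
force: [0.2, -0.3, 0.4]
opening: 0.997
grasp_force: 0.0
```

```bash
python3 kn.py
python3 - <<'E'
from h import *
im,d,c=grab('wrist','w3.png')
v,u=np.mgrid[0:420,0:560];W=world(np.c_[u.ravel(),v.ravel()],d.ravel(),c);F=toF(W)*1e3
kn=(F[:,2]>83)&(F[:,2]<95)&(abs(F[:,1]+62)<30)&(abs(F[:,0])<30)
t=F[kn];print(kn.sum(),cv2.minEnclosingCircle(np.float32(t[:,:2])),np.median(t,0))
E
```

```text
13.6667 [ -0.4271 -59.7879 134.2609] [  -5.1516 -147.1396] [ 0.2411 -0.3236  0.3976] [ 0.1228 -0.0869  0.0264] 0.9972839262263415 0.0 yaw -128.0090392823926
to knob in tool axes [-0.0005 -0.0013  0.0538] tilt [-0.005   0.0004 -1.    ]
1819 ((-0.2844427227973938, -60.81288528442383), 18.43791389465332) [ -0.7304 -61.1325  86.0367]
```

View pics/w3.png

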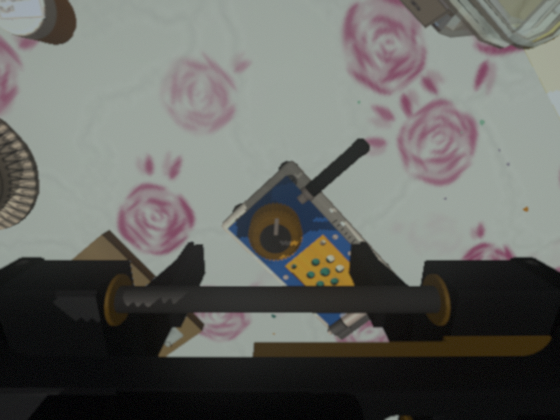

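The wrist view shows the knob at (276,230) between the fingers. Averaging the two views puts it at frame (0.1, -60.3). Before descending I'll check how close the vase is to the gripper's sweep.

Run:
```python
from h import *
for n in('top','scene'):
    z=np.load('/tmp/'+n+'.npz');d=z['d'];c=calibration(n)
    v,u=np.mgrid[0:420,0:560];W=world(np.c_[u.ravel(),v.ravel()],d.ravel(),c)
    k=np.array([.4949,.066]);r=np.hypot(*(W[:,:2]-k).T);
    for lo,hi in((.07,.12),(.12,.2),(.2,.4)):
        m=(d.ravel()>0)&(W[:,2]>lo)&(W[:,2]<hi)&(W[:,0]>.45); i=np.argsort(r[m])[:200:60]; print(n,lo,r[m][i],W[m][i[0]])
```

```text
top 0.07 [0.1436 0.155  0.1594 0.1642] [0.4643 0.2063 0.0703]
top 0.12 [0.1597 0.1652 0.1689 0.1721] [0.6545 0.0607 0.1464]
top 0.2 [0.1966 0.2043 0.2066 0.2088] [0.6896 0.0935 0.2006]
scene 0.07 [0.1481 0.1573 0.1622 0.167 ] [0.5069 0.2137 0.0709]
scene 0.12 [0.1557 0.1639 0.1683 0.1727] [0.6506 0.0669 0.1499]
scene 0.2 [0.1921 0.2029 0.205  0.2073] [0.6848 0.095  0.2014]
```

send_rows(
  plan=[
    [0, 0, -0.0007, 0.018, 0],
    [0, 0, 0, 0.018, 0],
    [0, 0, 0, 0, 0],
  ],
)

```text
time_s: 13.97
position: [0.4959, 0.0663, 0.0991]
tcp_rot: [[-0.615, -0.788, -0.002], [-0.788, 0.615, 0.0], [0.001, 0.002, -1.0]]
force: [0.0, -0.1, 0.1]
opening: 0.995
grasp_force: 0.0
```

```bash
python3 kn.py
```

```text
13.9667 [  0.517  -60.4     99.0628] [  -5.2032 -147.2335] [ 0.048  -0.105   0.1254] [ 0.1651 -0.0757 -0.0043] 0.9946730163158181 0.0 yaw -127.96806426307556
to knob in tool axes [-0.0002 -0.      0.0186] tilt [-0.0024  0.0002 -1.    ]
```

send_rows(
  plan=[
    [0, 0, 0, 0.0095, 0],
    [0, 0, 0, 0.009, 0],
    [0, 0, 0, 0, 0],
    [255, 0, 0, 0, 0],
    [255, 0, 0, 0, 0],
    [255, 0, 0, 0, 0],
    [255, 0, 0, 0, 0],
    [255, 0, 0, 0, 0],
    [255, 0, 0, 0, 0],
    [255, 0, 0, 0, 0],
    [255, 0, 0, 0, 0],
    [255, 0, 0, 0, 0],
    [255, 0, 0, 0, 0],
    [255, 0, 0, 0, 0],
  ],
)

```text
time_s: 15.13
position: [0.4961, 0.0667, 0.0812]
tcp_rot: [[-0.615, -0.789, -0.001], [-0.789, 0.615, 0.001], [0.0, 0.001, -1.0]]
force: [-1.1, 2.4, 0.3]
opening: 0.429
grasp_force: 30.0
```

```bash
python3 kn.py
```

```text
15.1333 [  0.7473 -59.9973  81.2073] [  -5.1685 -147.2788] [-1.088   2.4281  0.3079] [ 0.5751  0.0899 -0.0676] 0.42943400503300994 29.99834692105651 yaw -127.92596086338135
to knob in tool axes [ 0.0003 -0.0001  0.0007] tilt [-0.0014  0.0006 -1.    ]
```

send_rows(
  plan=[
    [255, 0, 0, 0.0001, 0.1],
    [255, 0, 0, 0.0001, 0.1],
    [255, 0, 0, 0.0001, 0.1],
    [255, 0, 0, 0.0001, 0.1],
    [255, 0, 0, 0.0001, 0.1],
    [255, 0, 0, 0.0001, 0.1],
    [255, 0, 0, 0.0001, 0.1],
    [255, 0, 0, 0.0001, 0.1],
    [255, 0, 0, 0.0001, 0.1],
    [255, 0, 0, 0.0001, 0.1],
  ],
)

```text
time_s: 15.97
position: [0.4966, 0.0656, 0.0803]
tcp_rot: [[-0.996, 0.094, -0.0], [0.094, 0.996, -0.001], [0.0, -0.001, -1.0]]
force: [-1.3, -1.9, -0.4]
opening: 0.425
grasp_force: 30.0
```

```bash
python3 kn.py
```

```text
15.9667 [  1.1935 -61.169   80.2782] [ -5.2279 -89.7213] [-1.3057 -1.8892 -0.4075] [-0.4288 -0.0326  0.0162] 0.42541289527094217 29.992329203523695 yaw 174.60864191489048
to knob in tool axes [ 0.0007  0.0007 -0.0002] tilt [-0.0005 -0.0015 -1.    ]
```

send_rows(
  plan=[
    [255, 0, 0, 0.0001, 0.1],
    [255, 0, 0, 0.0001, 0.1],
    [255, 0, 0, 0.0001, 0.1],
    [255, 0, 0, 0.0001, 0.1],
    [255, 0, 0, 0.0001, 0.1],
    [255, 0, 0, 0.0001, 0.1],
    [255, 0, 0, 0.0001, 0.1],
    [255, 0, 0, 0.0001, 0.1],
    [255, 0, 0, 0.0001, 0.1],
    [255, 0, 0, 0.0001, 0.1],
  ],
)

```text
time_s: 16.8
position: [0.4959, 0.0646, 0.0793]
tcp_rot: [[-0.46, 0.888, -0.002], [0.888, 0.46, -0.003], [-0.001, -0.003, -1.0]]
force: [-2.7, -7.3, 1.1]
opening: 0.429
grasp_force: 30.0
```

```bash
python3 kn.py
```

```text
16.8 [  0.3508 -62.04    79.26  ] [ -5.2935 -32.4275] [-2.7121 -7.3165  1.1087] [-1.2739  0.4083  0.0585] 0.42935480169901735 29.992235437966883 yaw 117.37109443672443
to knob in tool axes [ 0.0015  0.0009 -0.0012] tilt [-0.0024 -0.0029 -1.    ]
```

send_rows(
  plan=[
    [255, -0.0008, -0.0004, 0.0001, 0.08],
    [255, 0, 0, 0.0001, 0.08],
    [255, 0, 0, 0.0001, 0.08],
    [255, 0, 0, 0.0001, 0.08],
  ],
)

```text
time_s: 17.13
position: [0.4955, 0.0644, 0.0788]
tcp_rot: [[-0.157, 0.988, -0.003], [0.988, 0.157, -0.002], [-0.001, -0.003, -1.0]]
force: [-3.6, -4.9, 1.2]
opening: 0.431
grasp_force: 30.0
```

```bash
python3 kn.py
```

```text
17.1333 [ -0.062  -62.2886  78.7858] [ -5.3634 -14.2566] [-3.5942 -4.8785  1.2041] [-0.7614  0.4564  0.0526] 0.43078109130794845 29.994356520473957 yaw 99.0567053567223
to knob in tool axes [ 0.0019  0.0008 -0.0017] tilt [-0.0031 -0.0018 -1.    ]
```

send_rows(
  plan=[
    [255, 0, 0, 0.0001, 0.08],
    [255, 0, 0, 0.0001, 0.08],
    [255, 0, 0, 0.0001, 0.08],
    [255, 0, 0, 0.0001, 0.08],
  ],
)

```text
time_s: 17.47
position: [0.4951, 0.0644, 0.0784]
tcp_rot: [[0.161, 0.987, -0.004], [0.987, -0.161, -0.002], [-0.002, -0.004, -1.0]]
force: [-2.7, -5.2, 0.7]
opening: 0.427
grasp_force: 30.0
```

```bash
python3 kn.py
```

```text
17.4667 [ -0.4669 -62.2583  78.3538] [-5.3656  4.0808] [-2.702  -5.2287  0.6925] [-0.8169  0.5271  0.1046] 0.42717025795947416 29.994869828224182 yaw 80.724389278563
to knob in tool axes [ 0.0022  0.0005 -0.0022] tilt [-0.004  -0.0018 -1.    ]
```

send_rows(
  plan=[
    [255, 0, 0, 0.0001, 0.08],
    [255, 0, 0, 0.0001, 0.08],
    [255, 0, 0, 0.0001, 0.08],
    [255, 0, 0, 0.0001, 0.08],
  ],
)

```text
time_s: 17.8
position: [0.4947, 0.0645, 0.0779]
tcp_rot: [[0.464, 0.886, -0.005], [0.886, -0.464, -0.002], [-0.004, -0.004, -1.0]]
force: [-4.3, -3.9, 3.5]
opening: 0.427
grasp_force: 30.0
```

```bash
python3 kn.py
```

```text
17.8 [ -0.8671 -62.1177  77.9487] [-5.3625 22.4151] [-4.2586 -3.943   3.4819] [-0.7432  0.6055  0.0717] 0.42717675884807593 29.994885795749724 yaw 62.38292708411913
to knob in tool axes [ 0.0023  0.0002 -0.0026] tilt [-0.0048 -0.0016 -1.    ]
```

send_rows(
  plan=[
    [255, 0, 0, 0.0001, 0.08],
    [255, 0, 0, 0.0001, 0.08],
    [255, 0, 0, 0.0001, 0.08],
  ],
)

```text
time_s: 18.05
position: [0.4944, 0.0646, 0.0777]
tcp_rot: [[0.661, 0.75, -0.005], [0.75, -0.661, -0.001], [-0.005, -0.003, -1.0]]
force: [-3.8, -2.9, 3.8]
opening: 0.43
grasp_force: 30.0
```

```bash
python3 kn.py
```

```text
18.05 [ -1.1264 -61.9174  77.652 ] [-5.3528 36.1682] [-3.7617 -2.8814  3.7771] [-0.6066  0.7567  0.0819] 0.43006300776923295 29.994913022965193 yaw 48.62148488068714
to knob in tool axes [ 0.0024  0.     -0.0029] tilt [-0.0054 -0.0013 -1.    ]
```

send_rows(
  plan=[
    [255, 0, 0, 0.0001, 0.08],
    [255, 0, 0, 0.0001, 0.08],
    [255, 0, 0, 0.0001, 0.08],
  ],
)

```text
time_s: 18.3
position: [0.4942, 0.0649, 0.0774]
tcp_rot: [[0.821, 0.572, -0.006], [0.572, -0.821, -0.001], [-0.005, -0.003, -1.0]]
force: [-4.7, -1.3, 4.0]
opening: 0.428
grasp_force: 30.0
```

```bash
python3 kn.py
```

```text
18.3 [ -1.3231 -61.6648  77.4054] [-5.3382 49.9192] [-4.7441 -1.2855  4.0128] [-0.3822  0.7741  0.0545] 0.428292318283621 29.99480145983398 yaw 34.861249264605725
to knob in tool axes [ 0.0023 -0.0002 -0.0031] tilt [-0.0058 -0.001  -1.    ]
```

send_rows(
  plan=[
    [255, 0, 0, 0.0001, 0.07],
    [255, 0, 0, 0.0001, 0.07],
    [255, 0, 0, 0.0001, 0.07],
  ],
)

```text
time_s: 18.55
position: [0.494, 0.0651, 0.0772]
tcp_rot: [[0.922, 0.388, -0.006], [0.388, -0.922, -0.001], [-0.006, -0.002, -1.0]]
force: [-6.2, -0.9, 4.3]
opening: 0.428
grasp_force: 30.0
```

```bash
python3 kn.py
```

```text
18.55 [ -1.4616 -61.4408  77.1722] [-5.328  61.9236] [-6.1962 -0.9338  4.3395] [-0.2483  0.7799  0.0255] 0.4278316530288371 29.995695669203997 yaw 22.837856903834147
to knob in tool axes [ 0.0023 -0.0005 -0.0033] tilt [-0.0061 -0.0006 -1.    ]
```

send_rows(
  plan=[
    [255, 0, 0, 0, 0.07],
    [255, 0, 0, 0.0001, 0.07],
    [255, 0, 0, 0, 0.07],
  ],
)

```text
time_s: 18.8
position: [0.4939, 0.0654, 0.077]
tcp_rot: [[0.982, 0.187, -0.006], [0.187, -0.982, -0.0], [-0.006, -0.001, -1.0]]
force: [-4.8, 1.0, 3.7]
opening: 0.43
grasp_force: 30.0
```

```bash
python3 kn.py
```

```text
18.8 [ -1.5604 -61.1389  77.0179] [-5.3075 73.9564] [-4.8078  0.9726  3.7273] [0.0423 0.7963 0.0965] 0.43018123222268567 29.995225318707526 yaw 10.79712042897643
to knob in tool axes [ 0.0022 -0.0006 -0.0035] tilt [-0.0063 -0.0002 -1.    ]
```

send_rows(
  plan=[
    [255, 0, 0, 0, 0.07],
    [255, 0, 0, 0.0001, 0.07],
    [255, 0, 0, 0, 0.07],
  ],
)

```text
time_s: 19.05
position: [0.4958, 0.0656, 0.0771]
tcp_rot: [[1.0, -0.018, -0.002], [-0.018, -1.0, -0.001], [-0.002, 0.001, -1.0]]
force: [2.9, 1.9, 0.7]
opening: 0.427
grasp_force: 30.0
```

```bash
python3 kn.py
```

```text
19.05 [  0.3298 -61.1259  77.058 ] [-5.2611 85.8444] [2.8707 1.8672 0.6662] [ 0.4404 -0.4467  0.7233] 0.4270465200235789 29.9959951126948 yaw -1.0342195196340436
to knob in tool axes [ 0.0002 -0.0008 -0.0034] tilt [-0.0018 -0.0008 -1.    ]
```

send_rows(
  plan=[
    [255, 0, 0, 0, 0.07],
    [255, 0, 0, 0, 0.07],
    [255, 0, 0, 0, 0.07],
  ],
)

```text
time_s: 19.3
position: [0.4982, 0.0649, 0.0773]
tcp_rot: [[0.974, -0.225, 0.003], [-0.225, -0.974, -0.002], [0.004, 0.001, -1.0]]
force: [0.7, -0.5, -1.0]
opening: 0.431
grasp_force: 30.0
```

```bash
python3 kn.py
```

```text
19.3 [  2.7121 -61.9954  77.2646] [-5.2812 97.8718] [ 0.6539 -0.5436 -0.9882] [-0.0613  0.0914  0.8816] 0.43111311757938336 29.9965465022251 yaw -13.012679871955786
to knob in tool axes [-0.0025 -0.0009 -0.0032] tilt [ 0.0032 -0.0021 -1.    ]
```

The moment jumped to 0.9 N m, so the knob is on its stop, and the pads have slid about 3 mm off centre. I'll let go briefly, recentre and regrip before backing off.

send_rows(
  plan=[
    [80, 0, 0, 0, 0],
    [80, 0, 0, 0, 0],
    [80, 0, 0, 0, 0],
    [80, 0, 0, 0, 0],
    [80, 0, 0, 0, 0],
  ],
)

```text
time_s: 19.72
position: [0.4967, 0.0654, 0.077]
tcp_rot: [[0.974, -0.227, -0.0], [-0.227, -0.974, 0.0], [-0.0, -0.0, -1.0]]
force: [-0.4, -0.1, -0.2]
opening: 0.662
grasp_force: 0.0
```

```bash
sed -i 's/\[.0006,-.0603\]),.0805/[-.0003,-.0613]),.0772/' kn.py; python3 kn.py
```

```text
19.7167 [  1.2796 -61.3959  77.0379] [-5.3043 97.8099] [-0.4301 -0.0974 -0.2063] [0.0662 0.0346 0.0436] 0.6621143595642127 0.0 yaw -13.118020397376554
to knob in tool axes [-0.0015  0.0004 -0.0002] tilt [-0.0001  0.0001 -1.    ]
```

send_rows(
  plan=[
    [80, -0.0013, 0.0003, 0, 0],
    [80, 0, 0, 0, 0],
    [255, 0, 0, 0, 0],
    [255, 0, 0, 0, 0],
    [255, 0, 0, 0, 0],
    [255, 0, 0, 0, 0],
    [255, 0, 0, 0, 0],
    [255, 0, 0, 0, 0],
    [255, 0, 0, 0, 0],
  ],
)

```text
time_s: 20.47
position: [0.4955, 0.0655, 0.0771]
tcp_rot: [[0.974, -0.227, 0.0], [-0.227, -0.974, 0.0], [0.0, -0.0, -1.0]]
force: [0.1, 0.4, -0.0]
opening: 0.426
grasp_force: 30.0
```

```bash
python3 kn.py
```

```text
20.4667 [  0.0711 -61.1924  77.0627] [-5.307 97.824] [ 0.0565  0.4117 -0.0094] [0.0766 0.0229 0.0164] 0.426107072816962 29.999890476465225 yaw -13.135732172764115
to knob in tool axes [-0.0003  0.0002 -0.0001] tilt [ 0.0001  0.0001 -1.    ]
```

send_rows(
  plan=[
    [255, 0, 0, 0, 0.03],
    [255, 0, 0, 0, 0.03],
    [255, 0, 0, 0, 0],
  ],
)

```text
time_s: 20.72
position: [0.4952, 0.0655, 0.077]
tcp_rot: [[0.959, -0.282, -0.001], [-0.282, -0.959, -0.001], [-0.0, 0.001, -1.0]]
force: [0.1, 1.0, 0.6]
opening: 0.427
grasp_force: 30.0
```

```bash
python3 kn.py
```

```text
20.7167 [ -0.2499 -61.0892  77.0436] [ -5.2772 101.1737] [0.0917 1.0129 0.5725] [0.1718 0.0815 0.6939] 0.42747567064267555 29.99960318673402 yaw -16.397764516449396
to knob in tool axes [ 0.      0.0002 -0.0002] tilt [-0.0006 -0.0006 -1.    ]
```

Centred, and the stop is confirmed at 0.69 N m. Now I'll unwind to zero moment to find the datum.

send_rows(
  plan=[
    [255, 0, 0, 0, -0.02],
    [255, 0, 0, 0, -0.02],
    [255, 0, 0, 0, 0],
  ],
)

```text
time_s: 20.97
position: [0.4952, 0.0655, 0.077]
tcp_rot: [[0.969, -0.247, -0.001], [-0.247, -0.969, 0.0], [-0.001, -0.0, -1.0]]
force: [-1.2, 1.2, 1.2]
opening: 0.427
grasp_force: 30.0
```

```bash
python3 kn.py
```

```text
20.9667 [ -0.2337 -61.105   77.0496] [-5.3148 98.9259] [-1.2319  1.2388  1.1623] [0.1507 0.1885 0.1462] 0.4269967099151416 29.998335144482553 yaw -14.271631473536148
to knob in tool axes [ 0.      0.0002 -0.0002] tilt [-0.0005  0.0004 -1.    ]
```

send_rows(
  plan=[
    [255, 0, 0, 0, -0.015],
    [255, 0, 0, 0, 0],
  ],
)

```text
time_s: 21.13
position: [0.4952, 0.0655, 0.077]
tcp_rot: [[0.973, -0.232, -0.0], [-0.232, -0.973, 0.0], [-0.001, -0.0, -1.0]]
force: [-1.4, 1.0, 1.8]
opening: 0.432
grasp_force: 30.0
```

```bash
python3 kn.py
```

```text
21.1333 [ -0.198  -61.1217  77.0415] [-5.3166 98.087 ] [-1.3924  1.0432  1.759 ] [ 0.2346  0.1656 -0.023 ] 0.4324252603893155 29.998597190715373 yaw -13.436226570490295
to knob in tool axes [-0.      0.0002 -0.0002] tilt [-0.0004  0.0005 -1.    ]
```

send_rows(
  plan=[
    [255, 0, 0, -0.0001, -0.1],
    [255, 0, 0, -0.0001, -0.1],
    [255, 0, 0, -0.0001, -0.1],
    [255, 0, 0, -0.0001, -0.1],
    [255, 0, 0, -0.0001, -0.1],
    [255, 0, 0, -0.0001, -0.1],
    [255, 0, 0, -0.0001, -0.1],
    [255, 0, 0, -0.0001, -0.1],
    [255, 0, 0, -0.0001, -0.1],
    [255, 0, 0, -0.0001, -0.1],
    [255, 0, 0, -0.0001, -0.1],
    [255, 0, 0, -0.0001, -0.1],
    [255, 0, 0, -0.0001, -0.1],
    [255, 0, 0, -0.0001, -0.1],
    [255, 0, 0, -0.0001, -0.1],
    [255, 0, 0, 0, -0.07],
    [255, 0, 0, 0, 0],
    [255, 0, 0, 0, 0],
  ],
)

```text
time_s: 22.63
position: [0.4952, 0.0656, 0.0786]
tcp_rot: [[0.235, 0.972, -0.0], [0.972, -0.235, 0.0], [0.0, -0.0, -1.0]]
force: [-1.5, 1.5, 1.5]
opening: 0.428
grasp_force: 30.0
```

```bash
python3 kn.py
python3 - <<'E'
from h import *
a,_,_=grab('wrist','w4.png'); b,_,_=grab('scene'); cv2.imwrite('pics/fin.png',np.hstack([a[60:330,160:420],cv2.resize(b[210:320,100:260],None,fx=2.45,fy=2.45)[:270]]))
E
```

```text
22.6333 [ -0.1858 -61.0198  78.562 ] [-5.3022  8.2622] [-1.4969  1.4989  1.5234] [0.2956 0.1284 0.0926] 0.42783939559808165 29.998673242516816 yaw 76.4085389353293
to knob in tool axes [-0.0003 -0.      0.0014] tilt [-0.0004  0.0004 -1.    ]
```

View pics/fin.png

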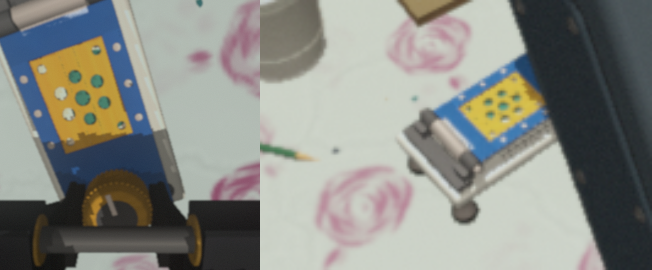

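The wrist crop shows the leaf flat over the tile and the knob at (115,205) between the pads. The index line has turned about 20° in the hand, which matches the slip at the stop. The knob is backed off 89.8° and still gripped, so I'll hand in.

```bash
python3 -c "
from rig import hand_in
print(hand_in())"
```

```text
the job is handed in; nothing more can be done
None
```

The job is handed in at about 23 s: the leaf lies flat over the tile, and the knob was bottomed out, backed off 89.8° and is still gripped. The leaf met its stop with about 20 N on the handle, and I let go of the knob once at the bottom to re-centre the grip. I didn't touch the tile, pots or jars, and didn't re-measure their positions at the end.

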